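Swing a strap home in the drill jig and clamp it

ROBOT

A 6-joint arm with a two-finger parallel gripper is mounted at the origin on a cart in front of the work surface, level with it; the furniture and walls round the work are solid. World frame = base frame: x ahead of the robot, y to its left, z up, the work surface at z = 0. Lengths are in m, angles in rad, forces in N, time in s.
With the tool pointing down it reaches from about 0.425 to 0.95 m from the base axis. Payload 3.5 kg.
Tool frame: the origin (TCP) lies midway between the tips of the shut fingers; the grasp point (between the pads) lies ctrl.grip_point_offset behind it (ctrl.grip_point_offset is the distance from the TCP to the grasp point, in m); z points along the fingers, y is the line along which they close (so a half turn about z gives the same grasp; the last joint's range is limited). The gripper opens to 85 mm and grips with 20 to 120 N. Pads are 22 mm wide; open, the fingers measure 114 mm over their backs; the gripper's body (76 mm by 85 mm) begins 54 mm behind the grasp point. The pads swing forward as they close: fully open they stand 13 mm farther back than shut.
Start: joints at [-0.15, 0.286, 1.577, -0, 1.279, -0.15], TCP at [0.675, 0, 0.231] pointing down, gripper open.
Joint ranges: [-2.77, 2.77], [-0.9, 2.22], [0.21, 2.48], [-1.53, 4.67], [0.24, 2.81], [-2.84, 2.84]. Speed limits (rad/s): [2.79, 2.79, 3.14, 3.14, 3.14, 3.14].

INTERFACE

Orientations are given as a unit quaternion [w, x, y, z].
In Python, from plant import ctrl, imaging gives the robot as it stands.
- The arm moves only by the tool servo_tool, never from a script. Its argument "commands" is a list of rows, each a list of 5 numbers: the shift along the tool's x, y, z in mm, then the turn about the tool's z in degrees, then the finger opening in mm, from 0 to 85.4. A call has 1 to 10 rows; each row shifts and turns the commanded pose from where the row before left it, along the tool's axes as they then stand; what a row does not reach is not made up. A row lasts 1/12 s, in which the tool goes at most 41.7 mm and 7.16 degrees, less where a joint would pass 70% of its speed; a pose out of reach is approached as far as the arm can. A call is refused whole if a number of a shift passes 41.7 or a number of a turn 7.16, either way. A call with a gripper value outside its range is refused whole. The fingers move at their own pace and stop on an object; "force" is the grip in N (left out, the last holds). Time passes only in rows, so rows that do not move let the fingers close. It gives the time, the measured TCP pose, the force, the opening and the grip force at its end, in the units of the state.
- ctrl.sense(): the state, without advancing time (a new reading comes with each control period).
- imaging.grab_frame(name): name is "scene" or "side" or "wrist"; returns the picture (420x560x3 uint8, red, green, blue); there is no depth.
- imaging.camera_params(name): a dict with "K" (3x3 intrinsics, pixels), "k1" (the pictures are not rectified: a ray, as slopes to the right and down, at radius r is drawn at 1 + k1 r^2 times it, then the intrinsics apply), "pose" (4x4, takes a point from camera to world coordinates). Camera axes: x right, y down, z forward; pixel columns grow to the right and rows downward; lengths in m; the calibration is good to about 2 mm. A picture is of the moment at which its call begins: read the wrist's pose just before it. camera_params takes no time and is no camera call; for the wrist camera it gives the pose at the moment of the call.
- ctrl.hand_in(): hands the job in; it is judged then, once.
The state is a dict: "time": time; "q": joint angles; "qvel": joint speeds; "tau": joint torques, N m; "eef_pos": TCP position; "tool_rot": TCP orientation; "wrist_force": force on the tool from outside, world axes, zero at the start; "torque": the same for the moment, N m; "gripper_width": opening from 0.0 (shut) to 1.0 (fully open); "gripper_force": force on a finger pad.
Only numpy, scipy, OpenCV 4.12 (cv2) and the standard library are available. Lean on these libraries where they do the work, as an engineer would, in place of code of your own. Each camera call takes 0.05 s, during which the arm holds its last target. There are 200 camera calls.

TASK

The steel strap in the drill jig hangs on the jig's pin with its free end swung out: push the free end round, in under the drill bush, until you feel the strap press against the tip of the stop screw. Go gently: how far the screw sticks out has just been set for this batch, so do not ram it. Then turn the clamp lever by its knob until its nose nips the strap snugly against the screw, no harder, and let go; leave the other things on the bench where they lie.

Things in the scene. Friction and masses are not known exactly. Their poses are not given: they have to be found in the camera images.
- jig: The drill jig, bolted to the bench: flat grey base plate 250 x 140 x 12 mm. Origin on the axis of its pin, at bench height. Its +x axis runs from the pin along the strap when that is home, +y points to the stop side, z up; the plate spans x -30 to 220, y -80 to 60 mm.
- jig_pin (a point): Foot of the upright steel locating pin (12 mm across, it ends 28 mm above the bench), on the plate's top face.
- bush (a point): Centre of the drill bush's lower end, 23 mm above the bench, at jig x 156, y 0. The bush sits in a dark steel bracket that reaches from the +y side over the strap's end: jig x 139 to 173, y -10 to 54 mm, underside 24.5 mm, top 35.5 mm (bush 39.5 mm) above the bench.
- strap: The strap to be set: steel bar 190 x 30 x 8 mm, 0.32 kg, a 14 mm hole at its round end (on the pin, 1 mm play), square free end. Origin: hole's centre, underside; +x to the free end, 175 mm away. It lies on the plate (12 to 20 mm above the bench), swung 0.45 to 0.85 rad to the jig's -y side; 1 to 2 N slide it. Home: parallel to the jig's x axis within 0.085 rad.
- stop_block: Dark steel block on the plate, 24 x 14 x 20 mm, at jig x 125, y 41 mm; origin under its centre. A 7 mm screw passes through it along y, 18.5 mm above the bench; the strap's +y edge comes to rest on its round tip, 16 to 36 mm from the origin towards -y: the setting differs each time and is not measured, find it by feel. Over 20 N on the tip is ramming.
- clamp_pivot (a point): Vertical axis of the clamp lever, on the plate's top face, jig x 203, y -42 mm, just beyond the strap's free end. With the clamp at angle q the nose lies, in the jig's frame, 45 mm from here in direction 240 deg - q, and the knob opposite, 62 mm out in direction 60 deg - q.
- clamp (a joint): Angle q of the clamp lever (rad): 0 open, grows clockwise seen from above, at most 2.2; starts at 0 to 0.2, clear of the strap's way. Stiff: 4 to 5 N at the knob turn it, and it stays where it is left, also under load. With the strap home the nose meets its -y edge near the free end at 1.1 to 1.95 rad; each newton more at the knob then adds 2 to 3 N on the stop screw.
- clamp_nose: Round steel nose of the clamp lever, 14 mm across; origin at its underside, 13 mm above the bench.
- clamp_knob: Upright black knob, free to spin on the clamp lever's handle end, 13 mm across and 34 mm tall; origin at its foot, 21 mm above the bench, so the top is 56 mm above the bench.
- drilled_strap: A finished strap of the same size with a second, 10 mm hole, lying on the bench at the jig's +y side. To be left alone.
- spanner_13: Double open-ended spanner 173 x 28 x 6 mm on the bench beside the jig. To be left alone.
- bolt_m12: Hex bolt with nut, 64 x 21 x 18 mm, on the bench at the jig's -y side. To be left alone.

How it is judged:
On the way:
1. the strap presses against the stop screw with at least 1.5 N, the clamp nose not yet on it (contact force between strap and stop_block above 1.5 N and contact force between strap and clamp_nose below 0.3 N), for 0.1 s.
At the end, for the whole second after the job is handed in: The strap lies flat on the jig's plate, its hole still on the pin (within 3 mm), parallel to the jig within 0.1 rad, at rest, and is nipped between the clamp's nose and the stop screw with more than 1.5 N at each (contact force between strap and stop_block above 1.5 N and contact force between strap and clamp_nose above 1.5 N and horizontal distance between strap and jig_pin below 0.003 m and z of strap in the frame of jig below 0.015 m and angle between the x axis of strap and the x axis of jig, either way round below 0.1 rad and angle between strap's own z axis and vertical below 0.04 rad and linear speed of strap below 0.01 m/s); the robot touches nothing.
It fails at once if the strap is rammed against the stop screw (over 20 N) (contact force between strap and stop_block above 20 N).
It fails at once if the drilled strap is moved by more than 20 mm (distance of drilled_strap from where it was at the start of the episode above 0.02 m).
It fails at once if the spanner is moved by more than 20 mm (distance of spanner_13 from where it was at the start of the episode above 0.02 m).
It fails at once if the bolt is moved by more than 20 mm (distance of bolt_m12 from where it was at the start of the episode above 0.02 m).
It also fails if it takes over 54 s, if anything falls off the work surface, if the arm or the gripper's body presses on something with over 40 N, if the wrist force passes 120 N, or if a joint passes its speed limit or range.

## Working session

There is one attempt and no reset: what is moved stays moved. The work goes in short steps, Python scripts to look and compute and a tool call to move; the robot and the scene stay as the last step left them, time stands still between calls to the robot, and variables do not carry over. Pictures are saved under pics/ and viewed, at most 10 in all, crops included, and the job is handed in when it is done.

Besides the shell and the picture viewer there is one more tool, called as name(argument=value, ...), one argument or row to a line, values as JSON. servo_tool: Moves the arm, as the interface text tells. Its arguments: {"type":"object","properties":{"commands":{"type":"array","items":{"type":"array","items":{"type":"number"}}},"force":{"type":"number"}},"required":["commands"]}

```bash
mkdir -p pics; ls; python3 - <<'E'
from plant import ctrl, imaging
import cv2,numpy as np
for n in ["scene","side"]:
    cv2.imwrite(f"pics/{n}0.png",imaging.grab_frame(n)[:,:,::-1])
    p=imaging.camera_params(n);print(n,np.round(p["K"],1).tolist(),p["k1"],np.round(p["pose"],3).tolist())
print(ctrl.sense(),ctrl.grip_point_offset)
E
```

```text
pics
scene [[494.2, 0.0, 278.4], [0.0, 494.2, 210.2], [0.0, 0.0, 1.0]] -0.05261680419306629 [[0.902, -0.314, 0.297, 0.258], [-0.431, -0.619, 0.657, -0.551], [-0.022, -0.72, -0.693, 0.675], [0.0, 0.0, 0.0, 1.0]]
side [[399.4, 0.0, 278.6], [0.0, 399.4, 215.2], [0.0, 0.0, 1.0]] -0.07797841702836401 [[0.821, -0.35, 0.452, 0.135], [-0.571, -0.477, 0.668, -0.557], [-0.018, -0.807, -0.591, 0.54], [0.0, 0.0, 0.0, 1.0]]
{'time': 0.1, 'q': array([-1.50009250e-01,  2.87110098e-01,  1.57801948e+00, -1.44527286e-05,
        1.27861495e+00, -1.49990459e-01]), 'qvel': array([-0.00103003, -0.00108916, -0.00134025, -0.00083832,  0.0002365 ,
        0.00114941]), 'tau': array([ 1.14915063e-03, -4.07295120e+01, -2.93698221e+01, -1.06323112e-04,
        3.42678482e-03, -4.41654265e-06]), 'eef_pos': array([6.74407219e-01, 1.09455184e-04, 2.30069507e-01]), 'tool_rot': array([-8.61846116e-04,  7.07111539e-01,  7.07101205e-01, -6.44134113e-04]), 'wrist_force': array([-0.67646726, -0.43552297,  0.65684145]), 'torque': array([-0.06661363,  0.05115521,  0.02453798]), 'gripper_force': 0.0, 'gripper_width': 1.0032393305237095} 0.0187
```

View pics/scene0.png

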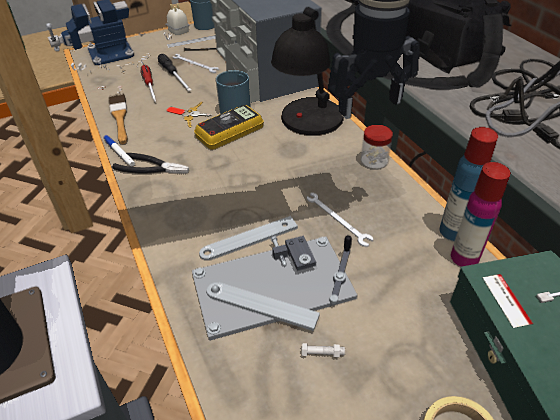

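View pics/side0.png

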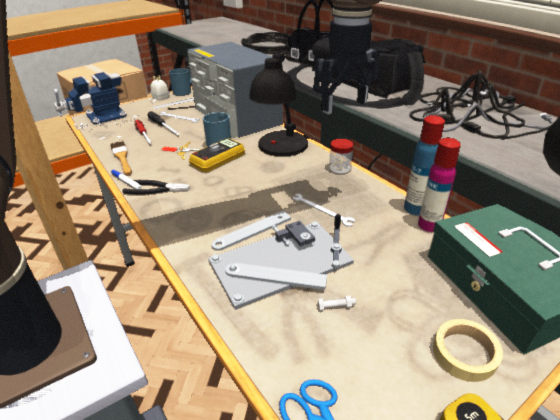

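The scene view shows the pin at about (214,288), the bush at (305,258), the strap's free end at (317,320) and the knob at (347,240). The bolt is at (322,351). I'll enlarge a crop for exact pixels.

```bash
python3 - <<'E'
import cv2
i=cv2.imread("pics/scene0.png")[215:365,180:380]
cv2.imwrite("pics/crop0.png",cv2.resize(i,None,fx=4,fy=4,interpolation=cv2.INTER_CUBIC))
E
cat > h.py <<'E'
import numpy as np,cv2
from plant import ctrl,imaging
def cast(n,uv,z,p=None):
    p=p or imaging.camera_params(n);K=p["K"];T=np.array(p["pose"]);k=p["k1"]
    d=((np.array(uv,float)-[K[0][2],K[1][2]])/[K[0][0],K[1][1]])
    r=cv2.undistortPoints(d.reshape(1,1,2),np.eye(3),np.array([k,0,0,0.]))[0,0]
    v=T[:3,:3]@[r[0],r[1],1];o=T[:3,3]
    return o+v*(z-o[2])/v[2]
def proj(n,X,p=None):
    p=p or imaging.camera_params(n);T=np.linalg.inv(np.array(p["pose"]));X=np.atleast_2d(X)
    return cv2.projectPoints(X.astype(float),cv2.Rodrigues(T[:3,:3])[0],T[:3,3],np.array(p["K"]),np.array([p["k1"],0,0,0.]))[0][:,0]
E
```

```text
(no output)
```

View pics/crop0.png

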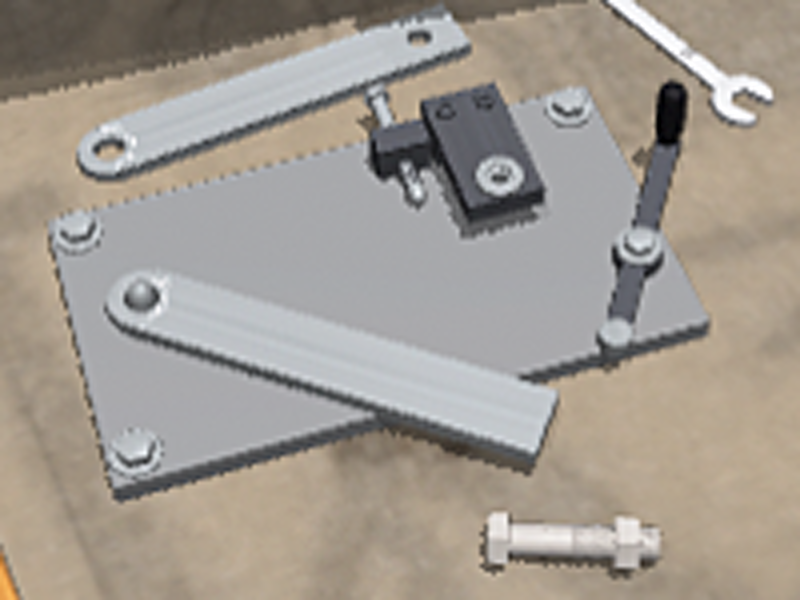

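The crop shows the plate corners at (50,218), (115,490), (708,322) and (590,88). The pin is at (142,290), the bush at (499,176), the knob top at (672,90), and the strap's end corners at (558,395) and (530,458).

```bash
cat > fit.py <<'E'
from h import *
c=lambda u,v:(180+(u+.5)/4-.5,215+(v+.5)/4-.5)
pts=[((50,218),12,(-30,60)),((115,488),12,(-30,-80)),((708,322),12,(220,-80)),((590,88),12,(220,60)),((142,284),28,(0,0)),((499,174),39.5,(156,0)),((638,240),None,(203,-42))]
W=[];J=[]
for uv,z,j in pts:
    if z is None: continue
    W.append(cast("scene",c(*uv),z/1000)[:2]);J.append(np.array(j)/1000)
W=np.array(W);J=np.array(J)
a=(J-J.mean(0))@[1,1j];b=(W-W.mean(0))@[1,1j]
th=np.angle((a.conj()*b).sum());R=np.array([[np.cos(th),-np.sin(th)],[np.sin(th),np.cos(th)]])
o=W.mean(0)-R@J.mean(0)
print("origin",o,"th",th,"res mm",np.round(1000*(W-(J@R.T+o)),1).tolist())
inv=lambda w:1000*(np.array(w)[:2]-o)@R
s=[cast("scene",c(*u),.02) for u in((558,395),(530,458))]
m=inv((s[0]+s[1])/2);print("strap end",m,[inv(x) for x in s],np.arctan2(m[1],m[0]),np.hypot(*m))
k=inv(cast("scene",c(672,88),.056));print("knob",k,"q",60-np.degrees(np.arctan2(k[1]+42,k[0]-203)),np.hypot(k[0]-203,k[1]+42))
n=inv(cast("scene",c(617,325),.025));print("nose",n,"q",240-np.degrees(np.arctan2(n[1]+42,n[0]-203))%360,np.hypot(n[0]-203,n[1]+42))
print("screw tip",inv(cast("scene",c(418,198),.0185)))
for nm,u in dict(bolt1=(490,540),bolt2=(660,545)).items(): print(nm,inv(cast("scene",c(*u),.009)))
np.savez("jig.npz",o=o,R=R,th=th)
E
python3 fit.py
```

```text
origin [ 0.36555319 -0.05182311] th -0.14686599568553751 res mm [[0.6, -0.0], [0.8, -0.8], [-1.3, 1.2], [-0.2, -1.4], [0.5, -0.1], [-0.5, 1.0]]
strap end [ 135.44702206 -109.97955473] [array([145.54957036, -98.1880863 ]), array([ 125.34447376, -121.77102317])] -0.6820000558739202 174.47463495827543
knob [236.39134482   9.89464957] q 2.7590462392951736 61.709290732748535
nose [178.36237379 -77.35969814] q 4.867680504733954 43.09664578560571
screw tip [124.05547735  15.91687624]
bolt1 [ 101.50818675 -144.32112208]
bolt2 [ 161.44581467 -166.09088755]
```

servo_tool(
  commands=[
    [-17.3,-25.4,14,0,0],
    [-17.3,-25.4,14,0,0],
    [-17.3,-25.4,14,0,0],
    [-17.3,-25.4,14,0,0],
    [-17.3,-25.4,14,0,0],
    [-17.3,-25.4,14,0,0],
    [-17.3,-25.4,14,0,0],
    [-17.3,-25.4,14,0,0],
    [-17.3,-25.4,14,0,0],
    [-17.3,-25.4,14,0,0],
  ],
  force=20,
)

```text
time: 0.93
eef_pos: [0.4194, -0.1733, 0.0904]
tool_rot: [-0.0, 0.707, 0.707, -0.0]
wrist_force: [-0.0, -0.7, -1.0]
gripper_width: -0.0
gripper_force: 0.0
```

servo_tool(
  commands=[
    [0,0,0,4.2,0],
    [0,0,0,4.2,0],
    [0,0,0,0,0],
    [0,0,0,0,0],
  ],
)

```text
time: 1.27
eef_pos: [0.4208, -0.173, 0.0912]
tool_rot: [-0.0, 0.756, 0.654, -0.0]
wrist_force: [0.8, -0.2, 0.5]
gripper_width: -0.0
gripper_force: 0.0
```

```bash
cat >> h.py <<'E'
def jig():
    d=np.load("jig.npz");return d["o"],d["R"]
def where():
    from scipy.spatial.transform import Rotation as Ro
    s=ctrl.sense();o,R=jig();w=s["tool_rot"];M=Ro.from_quat([*w[1:],w[0]]).as_matrix()
    ty=R.T@M[:2,1];
    print("t",round(s["time"],2),"jig mm",np.round(1000*(s["eef_pos"][:2]-o)@R,1),"z",round(1000*s["eef_pos"][2],1),"tool y dir deg",round(np.degrees(np.arctan2(ty[1],ty[0])),1),"F jig",np.round(s["wrist_force"][:2]@R,2),round(s["wrist_force"][2],2),"w",round(s["gripper_width"],3),"q",np.round(s["q"],2))
E
python3 - <<'E'
from h import *
where()
cv2.imwrite("pics/w1.png",imaging.grab_frame("wrist")[:,:,::-1])
E
```

```text
t 1.27 jig mm [  72.4 -111.8] z 91.2 tool y dir deg 0.1 F jig [ 0.81 -0.13] 0.53 w -0.0 q [-0.61 -0.03  2.21 -0.    0.97 -0.47]
```

View pics/w1.png

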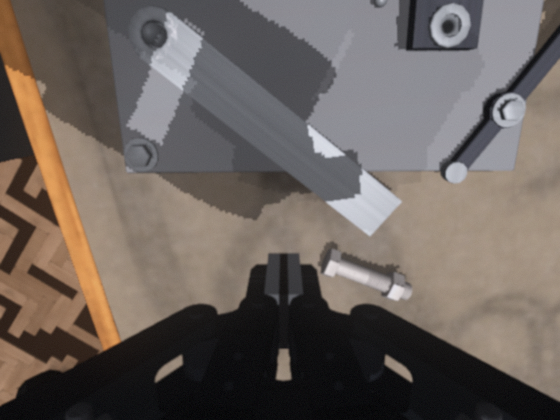

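The wrist view shows the shut fingertips at (283,262), the bolt head at (328,262), the strap end corners at (401,204) and (372,236), and the bush at (449,25). I'll cross-check these against the jig frame.

```bash
python3 - <<'E'
from h import *
o,R=jig()
for n,uv,z in [("bolt",(324,262),9),("bolt top",(333,248),18),("s1",(401,204),20),("s2",(372,236),20),("pin",(152,32),28),("bush",(449,25),39.5),("nose",(456,172),25),("plate",(520,170),12),("plate",(127,171),12)]:
    print(n,np.round(1000*(cast("wrist",uv,z/1000)[:2]-o)@R,1))
E
```

```text
bolt [ 100.8 -147.3]
bolt top [ 105.3 -132.6]
s1 [ 147.  -101.4]
s2 [ 130.1 -123.2]
pin [ 1.7 -3.1]
bush [155.5  -1.5]
nose [176.7 -79.7]
plate [224.6 -80.8]
plate [-28.3 -81.9]
```

servo_tool(
  commands=[
    [0,0,25,0,0],
    [0,0,25,0,0],
    [0,0,20,0,0],
    [0,0,6,0,0],
    [0,0,0,0,0],
    [0,0,0,0,0],
    [0,0,0,0,0],
  ],
)

```text
time: 1.9
eef_pos: [0.4222, -0.1736, 0.0167]
tool_rot: [0.001, 0.757, 0.654, 0.0]
wrist_force: [-0.9, 0.0, 0.6]
gripper_width: -0.001
gripper_force: 0.0
```

```bash
python3 -c "
from h import *
where()"
```

```text
t 1.9 jig mm [  73.8 -112.2] z 16.7 tool y dir deg 0.1 F jig [-0.88 -0.09] 0.56 w -0.001 q [-0.61  0.11  2.23  0.    0.79 -0.47]
```

servo_tool(
  commands=[
    [3,2,1.5,0,0],
    [3,2,0,0,0],
    [3,2,0,0,0],
    [3,2,0,0,0],
    [3,2,0,0,0],
    [3,2,0,0,0],
    [3,2,0,0,0],
    [3,2,0,0,0],
    [3,2,0,0,0],
    [3,2,0,0,0],
  ],
)

```text
time: 2.73
eef_pos: [0.4456, -0.1461, 0.0139]
tool_rot: [0.0, 0.757, 0.653, 0.0]
wrist_force: [-0.4, -2.1, 0.4]
gripper_width: -0.0
gripper_force: 0.9
```

servo_tool(
  commands=[
    [3,0.5,0,0,0],
    [3,0.5,0,0,0],
    [3,0.5,0,0,0],
    [3,0.5,0,0,0],
    [3,0.5,0,0,0],
    [3,0.5,0,0,0],
    [3,0.5,0,0,0],
    [3,0.5,0,0,0],
    [3,0.5,0,0,0],
    [3,0.5,0,0,0],
  ],
)

```text
time: 3.57
eef_pos: [0.4547, -0.117, 0.0139]
tool_rot: [0.0, 0.757, 0.653, 0.0]
wrist_force: [0.1, -1.9, -0.8]
gripper_width: -0.003
gripper_force: 0.7
```

```bash
python3 -c "
from h import *
where()
cv2.imwrite('pics/w2.png',imaging.grab_frame('wrist')[:,:,::-1])"
```

```text
t 3.57 jig mm [ 97.7 -51.5] z 13.9 tool y dir deg 0.0 F jig [ 0.38 -1.82] -0.81 w -0.003 q [-0.47  0.15  2.2   0.    0.8  -0.32]
```

View pics/w2.png

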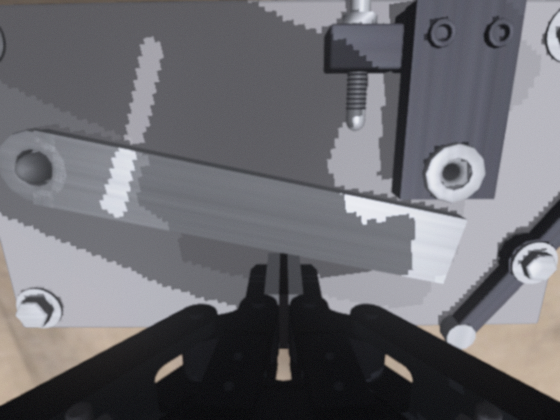

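The strap is swinging on the fingers. The screw tip is at (356,129) and the strap's +y edge runs from (120,145) to (465,217). I'll compute the remaining gap.

```bash
python3 -c "
from h import *
o,R=jig()
for uv,z in [((356,129),18.5),((120,145),20),((465,217),20),((34,168),28),((455,172),39.5),((461,336),25)]: print(uv,np.round(1000*(cast('wrist',uv,z/1000)[:2]-o)@R,1))"
```

```text
(356, 129) [125.2  11.9]
(120, 145) [33.9  6.1]
(465, 217) [172.  -23.4]
(34, 168) [ 4.  -1.4]
(455, 172) [155.5  -0.7]
(461, 336) [176.  -77.4]
```

servo_tool(
  commands=[
    [2.5,0.3,0,0,0],
    [2.5,0.3,0,0,0],
    [2.5,0.3,0,0,0],
    [2,0.3,0,0,0],
    [1.5,0,0,0,0],
    [1,0,0,0,0],
    [0.7,0,0,0,0],
    [0.5,0,0,0,0],
    [0.5,0,0,0,0],
    [0.5,0,0,0,0],
  ],
)

```text
time: 4.45
eef_pos: [0.4578, -0.1035, 0.0139]
tool_rot: [0.0, 0.757, 0.653, 0.0]
wrist_force: [0.4, -2.9, 0.7]
gripper_width: -0.001
gripper_force: 0.8
```

servo_tool(
  commands=[
    [0.5,0,0,0,0],
    [0.5,0,0,0,0],
    [0.5,0,0,0,0],
    [0.5,0,0,0,0],
  ],
)

```text
time: 4.78
eef_pos: [0.4581, -0.1014, 0.0138]
tool_rot: [0.0, 0.757, 0.653, 0.0]
wrist_force: [0.9, -1.6, 0.1]
gripper_width: 0.001
gripper_force: 0.8
```

servo_tool(
  commands=[
    [0.5,0,0,0,0],
    [0.5,0,0,0,0],
    [0.5,0,0,0,0],
    [0.5,0,0,0,0],
  ],
)

```text
time: 5.12
eef_pos: [0.4584, -0.0994, 0.0138]
tool_rot: [0.0, 0.757, 0.653, 0.0]
wrist_force: [1.2, -2.7, 1.0]
gripper_width: -0.002
gripper_force: 0.8
```

```bash
python3 -c "
from h import *
where()"
```

```text
t 5.12 jig mm [ 98.8 -33.5] z 13.8 tool y dir deg 0.0 F jig [ 1.58 -2.52] 1.04 w -0.002 q [-0.43  0.14  2.2   0.    0.8  -0.28]
```

Sliding at about 2 N, with no stop contact yet. I'll go on in small steps and watch the force.

servo_tool(
  commands=[
    [0.5,0,0,0,0],
    [0.5,0,0,0,0],
    [0.5,0,0,0,0],
  ],
)

```text
time: 5.37
eef_pos: [0.4586, -0.0979, 0.0139]
tool_rot: [0.0, 0.757, 0.653, 0.0]
wrist_force: [0.9, -2.0, 0.9]
gripper_width: 0.0
gripper_force: 0.9
```

servo_tool(
  commands=[
    [0.5,0,0,0,0],
    [0.5,0,0,0,0],
    [0.5,0,0,0,0],
  ],
)

```text
time: 5.62
eef_pos: [0.4588, -0.0964, 0.0138]
tool_rot: [0.0, 0.757, 0.653, 0.0]
wrist_force: [1.3, -1.2, 0.0]
gripper_width: 0.004
gripper_force: 0.8
```

servo_tool(
  commands=[
    [0.4,0,0,0,0],
    [0.4,0,0,0,0],
  ],
)

```text
time: 5.78
eef_pos: [0.4589, -0.0956, 0.0138]
tool_rot: [0.0, 0.757, 0.653, 0.0]
wrist_force: [1.0, -1.9, -0.8]
gripper_width: -0.002
gripper_force: 1.2
```

servo_tool(
  commands=[
    [0.4,0,0,0,0],
    [0.4,0,0,0,0],
  ],
)

```text
time: 5.95
eef_pos: [0.459, -0.0954, 0.0139]
tool_rot: [0.0, 0.757, 0.654, -0.0]
wrist_force: [-0.4, -4.8, -1.1]
gripper_width: 0.003
gripper_force: 2.6
```

servo_tool(
  commands=[
    [0.4,0,0,0,0],
    [0.4,0,0,0,0],
  ],
)

```text
time: 6.12
eef_pos: [0.459, -0.0951, 0.0139]
tool_rot: [0.001, 0.757, 0.654, -0.001]
wrist_force: [-1.2, -7.7, 0.3]
gripper_width: 0.002
gripper_force: 3.9
```

servo_tool(
  commands=[
    [0,0,0,0,0],
    [0,0,0,0,0],
    [0,0,0,0,0],
  ],
)

```text
time: 6.37
eef_pos: [0.459, -0.0951, 0.0139]
tool_rot: [0.001, 0.757, 0.654, -0.001]
wrist_force: [-0.1, -6.5, 0.7]
gripper_width: 0.0
gripper_force: 3.3
```

```bash
python3 -c "
from h import *
where()"
```

```text
t 6.37 jig mm [ 98.8 -29.1] z 13.9 tool y dir deg 0.1 F jig [ 0.84 -6.43] 0.74 w 0.0 q [-0.42  0.14  2.2  -0.    0.79 -0.27]
```

servo_tool(
  commands=[
    [-6,0,0,0,0],
    [-8,0,0,0,0],
    [0,0,-30,0,0],
    [0,0,-35,0,0],
    [0,10,-38,0,20],
    [0,35,-10,0,45],
    [0,35,0,0,45],
    [0,35,0,0,45],
    [0,22,0,0,45],
    [0,0,0,0,45],
  ],
)

```text
time: 7.2
eef_pos: [0.5956, -0.1288, 0.1269]
tool_rot: [0.0, 0.757, 0.653, 0.001]
wrist_force: [0.2, -0.1, 0.1]
gripper_width: 0.525
gripper_force: 0.0
```

servo_tool(
  commands=[
    [0,0,0,0,45],
    [0,0,0,0,45],
  ],
)

```text
time: 7.37
eef_pos: [0.5911, -0.1275, 0.1257]
tool_rot: [-0.002, 0.757, 0.653, -0.001]
wrist_force: [-0.1, 0.5, 0.1]
gripper_width: 0.526
gripper_force: 0.0
```

```bash
python3 -c "
from h import *
where()
cv2.imwrite('pics/w3.png',imaging.grab_frame('wrist')[:,:,::-1])"
```

```text
t 7.37 jig mm [234.2 -41.9] z 125.7 tool y dir deg 0.0 F jig [-0.14  0.51] 0.09 w 0.526 q [-0.38  0.24  1.83  0.    1.07 -0.23]
```

View pics/w3.png

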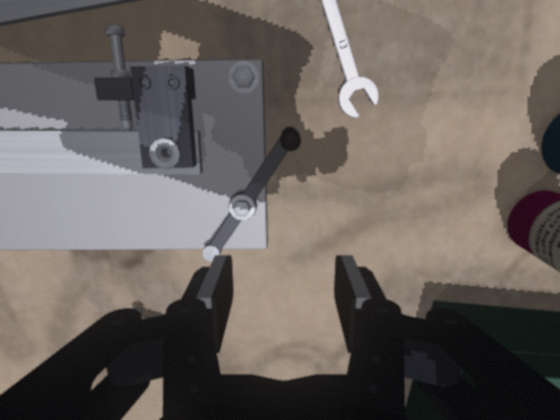

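The strap sits home under the bush. The knob top is at (291,137), the pivot bolt at (243,206) and the nose at (211,253).

```bash
python3 -c "
from h import *
o,R=jig()
for uv,z in [((291,137),56),((243,206),30),((211,253),25),((164,152),39.5),((267,247),12)]:
  p=1000*(cast('wrist',uv,z/1000)[:2]-o)@R; d=p-[203,-42]; print(uv,np.round(p,1),np.hypot(*d),60-np.degrees(np.arctan2(d[1],d[0])))"
```

```text
(291, 137) [238.1  10.4] 63.08098620104436 3.77274500436841
(243, 206) [204.8 -40.4] 2.366017740532673 18.7003474331011
(211, 253) [178.7 -79. ] 44.286889011590155 183.26049150585393
(164, 152) [155.6  -0.8] 62.84850433947233 -78.99812294591439
(267, 247) [220.4 -79.7] 41.52661444676515 125.25769013633241
```

servo_tool(
  commands=[
    [26,2,0,0,45],
    [26,2,0,0,45],
    [0,0,0,6.74,45],
    [0,0,0,6.74,45],
    [0,0,0,6.74,45],
    [0,0,0,6.74,45],
    [0,0,0,6.74,45],
    [0,0,20,0,45],
    [0,0,0,0,45],
    [0,0,0,0,45],
  ],
)

```text
time: 8.25
eef_pos: [0.602, -0.0766, 0.1055]
tool_rot: [-0.001, 0.914, 0.406, -0.002]
wrist_force: [-0.5, -0.1, -0.2]
gripper_width: 0.527
gripper_force: 0.0
```

```bash
python3 -c "
from h import *
where()"
```

```text
t 8.25 jig mm [237.5  10.1] z 105.5 tool y dir deg -33.7 F jig [-0.5  -0.22] -0.22 w 0.527 q [-0.29  0.27  1.84  0.    1.03  0.44]
```

Centred above the knob. Going down to z ≈ 28 and closing lightly.

servo_tool(
  commands=[
    [0,0,25,0,45],
    [0,0,25,0,45],
    [0,0,20,0,45],
    [0,0,7,0,45],
    [0,0,0,0,45],
    [0,0,0,0,20],
  ],
)

```text
time: 8.75
eef_pos: [0.6044, -0.0772, 0.0307]
tool_rot: [0.0, 0.914, 0.406, 0.0]
wrist_force: [-0.4, 0.0, 0.6]
gripper_width: 0.402
gripper_force: 0.0
```

servo_tool(
  commands=[
    [0,0,0,0,16],
    [0,0,0,0,8],
    [0,0,0,0,5],
    [0,0,0,0,5],
    [0,0,0,0,5],
  ],
  force=20,
)

```text
time: 9.17
eef_pos: [0.6052, -0.0772, 0.0319]
tool_rot: [0.001, 0.914, 0.406, 0.001]
wrist_force: [-1.8, 0.7, 5.4]
gripper_width: 0.142
gripper_force: 21.2
```

```bash
python3 -c "
from h import *
where()
cv2.imwrite('pics/w4.png',imaging.grab_frame('wrist')[:,:,::-1])"
```

```text
t 9.17 jig mm [240.8  10. ] z 31.9 tool y dir deg -33.7 F jig [-1.84  0.45] 5.43 w 0.142 q [-0.29  0.38  1.86  0.    0.9   0.44]
```

View pics/w4.png

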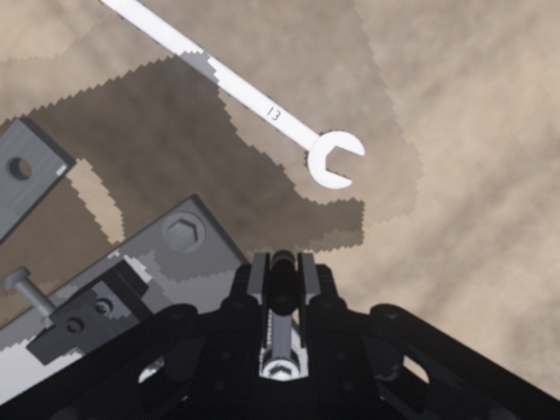

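servo_tool(
  commands=[
    [0,2,-1,2,5],
    [-0.1,3.2,0,3,5],
    [-0.15,4.3,0,4,5],
    [-0.15,4.3,0,4,5],
    [-0.15,4.3,0,4,5],
    [-0.15,4.3,0,4,5],
  ],
)

```text
time: 9.72
eef_pos: [0.6178, -0.0937, 0.0319]
tool_rot: [-0.001, 0.973, 0.231, -0.0]
wrist_force: [-2.6, 4.3, 4.9]
gripper_width: 0.143
gripper_force: 21.1
```

```bash
cat >> h.py <<'E'
def lever():
    from scipy.spatial.transform import Rotation as Ro
    where();s=ctrl.sense();o,R=jig();w=s["tool_rot"];M=Ro.from_quat([*w[1:],w[0]]).as_matrix()
    d=1000*(s["eef_pos"][:2]-o)@R-[203,-42];a=np.arctan2(d[1],d[0])
    ur=np.array([np.cos(a),np.sin(a)]);ut=np.array([ur[1],-ur[0]]);F=s["wrist_force"][:2]@R
    tx=R.T@M[:2,0]
    print("r %.1f q %.1f deg  tool q %.1f  Ftan %.2f Frad %.2f"%(np.hypot(*d),60-np.degrees(a),60-np.degrees(np.arctan2(tx[1],tx[0])),F@ut,F@ur))
E
python3 -c "
from h import *
lever()"
```

```text
t 9.72 jig mm [255.6  -4.5] z 31.9 tool y dir deg -54.9 F jig [-3.22  3.9 ] 4.91 w 0.143 q [-0.31  0.41  1.82  0.    0.92  0.79]
r 64.6 q 24.5 deg  tool q 24.9  Ftan -5.04 Frad -0.36
```

servo_tool(
  commands=[
    [-0.15,4.4,-1,4,5],
    [-0.15,4.4,0,4,5],
    [-0.15,4.4,0,4,5],
    [-0.15,4.4,0,4,5],
    [-0.15,4.4,0,4,5],
    [-0.15,4.4,0,4,5],
    [-0.15,4.4,0,4,5],
    [-0.15,4.4,0,4,5],
    [-0.1,3.3,0,3,5],
  ],
)

```text
time: 10.47
eef_pos: [0.625, -0.131, 0.0321]
tool_rot: [-0.001, 0.997, -0.073, 0.002]
wrist_force: [3.3, 3.9, -0.9]
gripper_width: 0.14
gripper_force: 20.6
```

```bash
python3 -c "
from h import *
lever()"
```

```text
t 10.47 jig mm [268.3 -40.4] z 32.1 tool y dir deg -89.9 F jig [2.72 4.39] -0.92 w 0.14 q [-0.37  0.43  1.79  0.    0.92  1.35]
r 65.3 q 58.6 deg  tool q 59.9  Ftan -4.32 Frad 2.83
```

servo_tool(
  commands=[
    [0,1.7,0,1.5,5],
    [0,1.7,0,1.5,5],
    [0,1.7,0,1.5,5],
  ],
)

```text
time: 10.72
eef_pos: [0.6243, -0.1362, 0.0321]
tool_rot: [-0.001, 0.994, -0.111, 0.002]
wrist_force: [3.5, 4.1, -1.5]
gripper_width: 0.138
gripper_force: 20.6
```

servo_tool(
  commands=[
    [0,1.7,0,1.5,5],
    [0,1.7,0,1.5,5],
    [0,1.1,0,1,5],
    [0,1.1,0,1,5],
  ],
)

```text
time: 11.05
eef_pos: [0.623, -0.1418, 0.0321]
tool_rot: [-0.001, 0.988, -0.154, 0.002]
wrist_force: [3.2, 3.1, -1.7]
gripper_width: 0.143
gripper_force: 20.5
```

```bash
python3 -c "
from h import *
lever()
cv2.imwrite('pics/s5.png',cv2.resize(imaging.grab_frame('scene')[215:365,180:380,::-1],None,fx=4,fy=4,interpolation=cv2.INTER_CUBIC))"
```

```text
t 11.05 jig mm [267.8 -51.3] z 32.1 tool y dir deg -99.3 F jig [2.69 3.5 ] -1.73 w 0.143 q [-0.38  0.43  1.79  0.    0.92  1.49]
r 65.5 q 68.2 deg  tool q 69.3  Ftan -3.84 Frad 2.17
```

View pics/s5.png

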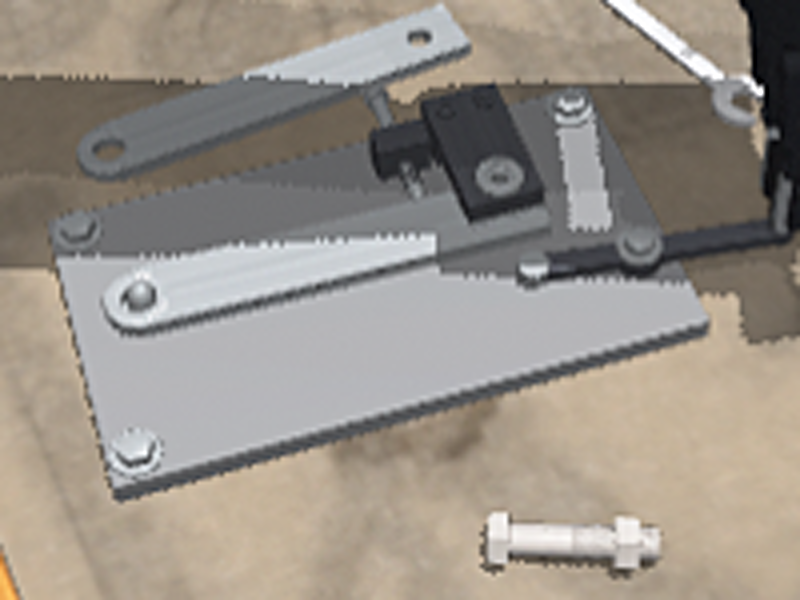

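The nose at (535,270) is still a few millimetres short of the strap edge, and the strap is home. Continuing in finer steps.

servo_tool(
  commands=[
    [0,0.6,0,0.5,5],
    [0,0.6,0,0.5,5],
    [0,0.6,0,0.5,5],
    [0,0.6,0,0.5,5],
  ],
)

```text
time: 11.43
eef_pos: [0.6222, -0.1442, 0.0322]
tool_rot: [-0.001, 0.985, -0.17, 0.002]
wrist_force: [4.7, 3.2, -1.8]
gripper_width: 0.142
gripper_force: 20.5
```

servo_tool(
  commands=[
    [0,0.6,0,0.5,5],
    [0,0.6,0,0.5,5],
    [0,0.6,0,0.5,5],
    [0,0.6,0,0.5,5],
  ],
)

```text
time: 11.77
eef_pos: [0.6215, -0.1465, 0.0322]
tool_rot: [-0.001, 0.982, -0.188, 0.002]
wrist_force: [4.3, 3.8, -3.0]
gripper_width: 0.144
gripper_force: 20.5
```

```bash
python3 -c "
from h import *
lever()"
```

```text
t 11.77 jig mm [267.  -56.2] z 32.2 tool y dir deg -103.2 F jig [3.65 4.35] -2.95 w 0.144 q [-0.39  0.43  1.79  0.    0.92  1.56]
r 65.6 q 72.5 deg  tool q 73.2  Ftan -5.04 Frad 2.62
```

servo_tool(
  commands=[
    [0.1,0.4,0,0.35,5],
    [0.1,0.4,0,0.35,5],
    [0.1,0.4,0,0.35,5],
  ],
)

```text
time: 12.02
eef_pos: [0.6211, -0.1477, 0.0321]
tool_rot: [-0.001, 0.981, -0.197, 0.001]
wrist_force: [2.9, 3.8, -1.3]
gripper_width: 0.14
gripper_force: 20.5
```

servo_tool(
  commands=[
    [0.1,0.4,0,0.35,5],
    [0.1,0.4,0,0.35,5],
    [0.1,0.4,0,0.35,5],
  ],
)

```text
time: 12.27
eef_pos: [0.6205, -0.1491, 0.0321]
tool_rot: [-0.0, 0.979, -0.205, 0.001]
wrist_force: [4.4, 3.6, -1.7]
gripper_width: 0.14
gripper_force: 20.6
```

```bash
python3 -c "
from h import *
lever()"
```

```text
t 12.27 jig mm [266.4 -58.9] z 32.1 tool y dir deg -105.3 F jig [3.79 4.23] -1.72 w 0.14 q [-0.4   0.43  1.79  0.    0.92  1.59]
r 65.6 q 74.9 deg  tool q 75.3  Ftan -5.07 Frad 2.57
```

servo_tool(
  commands=[
    [0.05,0.35,0,0.3,5],
    [0.05,0.35,0,0.3,5],
    [0.05,0.35,0,0.3,5],
  ],
)

```text
time: 12.52
eef_pos: [0.6198, -0.1506, 0.0321]
tool_rot: [-0.0, 0.977, -0.213, 0.001]
wrist_force: [3.2, 3.2, -0.7]
gripper_width: 0.138
gripper_force: 20.6
```

```bash
python3 -c "
from h import *
lever()"
```

```text
t 12.52 jig mm [266.  -60.5] z 32.1 tool y dir deg -106.2 F jig [2.72 3.63] -0.75 w 0.138 q [-0.4   0.43  1.79  0.    0.92  1.6 ]
r 65.7 q 76.4 deg  tool q 76.2  Ftan -4.25 Frad 1.59
```

servo_tool(
  commands=[
    [0.05,0.35,0,0.3,5],
    [0.05,0.35,0,0.3,5],
  ],
)

```text
time: 12.68
eef_pos: [0.6195, -0.1515, 0.0321]
tool_rot: [-0.0, 0.976, -0.218, 0.0]
wrist_force: [3.4, 4.3, -0.4]
gripper_width: 0.142
gripper_force: 20.7
```

```bash
python3 -c "
from h import *
lever()"
```

```text
t 12.68 jig mm [265.8 -61.4] z 32.1 tool y dir deg -106.8 F jig [2.77 4.77] -0.43 w 0.142 q [-0.4   0.43  1.79  0.    0.92  1.61]
r 65.7 q 77.2 deg  tool q 76.8  Ftan -5.37 Frad 1.23
```

servo_tool(
  commands=[
    [0,0.35,0,0.3,5],
    [0,0.35,0,0.3,5],
    [0,0.35,0,0.3,5],
  ],
)

```text
time: 12.93
eef_pos: [0.619, -0.1525, 0.0321]
tool_rot: [0.0, 0.974, -0.226, 0.0]
wrist_force: [3.1, 3.9, 0.2]
gripper_width: 0.142
gripper_force: 20.7
```

```bash
python3 -c "
from h import *
lever()"
```

```text
t 12.93 jig mm [265.4 -62.5] z 32.1 tool y dir deg -107.7 F jig [2.46 4.26] 0.22 w 0.142 q [-0.4   0.43  1.79  0.    0.92  1.63]
r 65.7 q 78.2 deg  tool q 77.7  Ftan -4.82 Frad 1.01
```

servo_tool(
  commands=[
    [0,0.35,0,0.3,5],
    [0,0.35,0,0.3,5],
  ],
)

```text
time: 13.1
eef_pos: [0.6187, -0.1531, 0.0321]
tool_rot: [0.0, 0.973, -0.231, 0.0]
wrist_force: [3.7, 3.4, 0.7]
gripper_width: 0.139
gripper_force: 20.7
```

```bash
python3 -c "
from h import *
lever()"
```

```text
t 13.1 jig mm [265.2 -63.1] z 32.1 tool y dir deg -108.3 F jig [3.17 3.94] 0.73 w 0.139 q [-0.4   0.43  1.79 -0.    0.92  1.64]
r 65.7 q 78.8 deg  tool q 78.3  Ftan -4.75 Frad 1.74
```

servo_tool(
  commands=[
    [0,0.35,0,0.3,5],
    [0,0.35,0,0.3,5],
    [0,0.35,0,0.3,5],
  ],
)

```text
time: 13.35
eef_pos: [0.6182, -0.154, 0.0321]
tool_rot: [0.0, 0.971, -0.239, 0.0]
wrist_force: [4.4, 3.5, 0.2]
gripper_width: 0.136
gripper_force: 20.7
```

```bash
python3 -c "
from h import *
lever()"
```

```text
t 13.35 jig mm [264.9 -64.1] z 32.1 tool y dir deg -109.2 F jig [3.82 4.14] 0.19 w 0.136 q [-0.4   0.43  1.79 -0.    0.92  1.65]
r 65.7 q 79.7 deg  tool q 79.2  Ftan -5.19 Frad 2.20
```

servo_tool(
  commands=[
    [0,0.35,0,0.3,5],
    [0,0.35,0,0.3,5],
  ],
)

```text
time: 13.52
eef_pos: [0.6179, -0.1547, 0.0321]
tool_rot: [0.0, 0.97, -0.244, 0.0]
wrist_force: [3.4, 3.3, -0.1]
gripper_width: 0.138
gripper_force: 20.7
```

```bash
python3 -c "
from h import *
lever()"
```

```text
t 13.52 jig mm [264.7 -64.8] z 32.1 tool y dir deg -109.8 F jig [2.91 3.73] -0.13 w 0.138 q [-0.4   0.43  1.79 -0.    0.92  1.66]
r 65.7 q 80.3 deg  tool q 79.8  Ftan -4.51 Frad 1.43
```

servo_tool(
  commands=[
    [0,0.35,0,0.3,5],
    [0,0.35,0,0.3,5],
    [0,0.35,0,0.3,5],
  ],
)

```text
time: 13.77
eef_pos: [0.6173, -0.1556, 0.032]
tool_rot: [0.0, 0.968, -0.251, 0.0]
wrist_force: [4.4, 3.3, 0.5]
gripper_width: 0.139
gripper_force: 20.7
```

```bash
python3 -c "
from h import *
lever()
cv2.imwrite('pics/s6.png',cv2.resize(imaging.grab_frame('scene')[240:300,270:370,::-1],None,fx=8,fy=8,interpolation=cv2.INTER_CUBIC))"
```

```text
t 13.77 jig mm [264.3 -65.8] z 32.0 tool y dir deg -110.7 F jig [3.87 3.92] 0.53 w 0.139 q [-0.41  0.43  1.79 -0.    0.92  1.67]
r 65.7 q 81.2 deg  tool q 80.7  Ftan -5.06 Frad 2.19
```

View pics/s6.png

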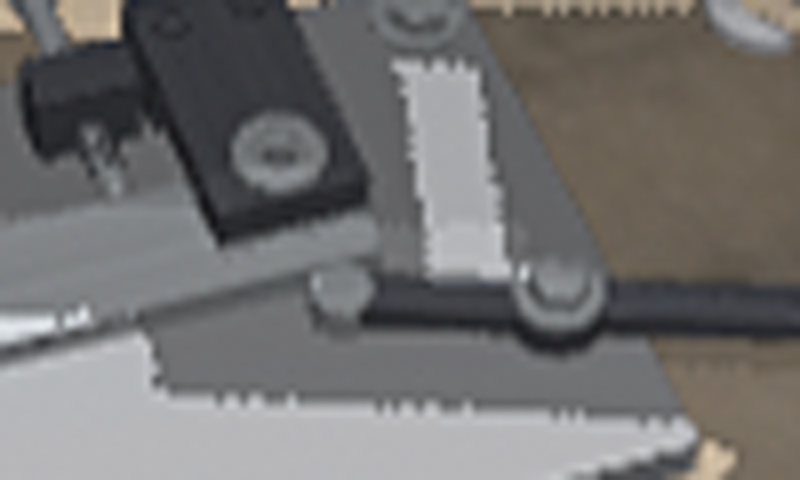

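The nose (340,290) is now practically at the strap's edge. Contact is close, so I'll use smaller steps.

servo_tool(
  commands=[
    [0,0.3,0,0.27,5],
    [0,0.3,0,0.27,5],
  ],
)

```text
time: 13.98
eef_pos: [0.6171, -0.1561, 0.0321]
tool_rot: [0.0, 0.967, -0.256, 0.0]
wrist_force: [3.9, 2.3, 0.9]
gripper_width: 0.142
gripper_force: 20.7
```

```bash
python3 -c "
from h import *
lever()"
```

```text
t 13.98 jig mm [264.1 -66.4] z 32.1 tool y dir deg -111.2 F jig [3.53 2.8 ] 0.93 w 0.142 q [-0.41  0.43  1.79 -0.    0.92  1.68]
r 65.8 q 81.8 deg  tool q 81.2  Ftan -3.91 Frad 2.24
```

servo_tool(
  commands=[
    [0,0.3,0,0.27,5],
    [0,0.3,0,0.27,5],
  ],
)

```text
time: 14.15
eef_pos: [0.6168, -0.1566, 0.032]
tool_rot: [0.0, 0.965, -0.261, 0.0]
wrist_force: [4.1, 2.6, 0.3]
gripper_width: 0.141
gripper_force: 20.8
```

```bash
python3 -c "
from h import *
lever()"
```

```text
t 14.15 jig mm [263.9 -66.9] z 32.0 tool y dir deg -111.8 F jig [3.65 3.13] 0.33 w 0.141 q [-0.41  0.43  1.79 -0.    0.92  1.69]
r 65.8 q 82.3 deg  tool q 81.8  Ftan -4.28 Frad 2.19
```

servo_tool(
  commands=[
    [0,0.3,0,0.27,5],
    [0,0.3,0,0.27,5],
  ],
)

```text
time: 14.32
eef_pos: [0.6165, -0.1571, 0.032]
tool_rot: [0.0, 0.964, -0.265, 0.0]
wrist_force: [4.5, 3.0, 0.4]
gripper_width: 0.144
gripper_force: 20.8
```

```bash
python3 -c "
from h import *
lever()"
```

```text
t 14.32 jig mm [263.6 -67.5] z 32.0 tool y dir deg -112.3 F jig [4.01 3.6 ] 0.36 w 0.144 q [-0.41  0.43  1.79 -0.    0.92  1.7 ]
r 65.8 q 82.8 deg  tool q 82.3  Ftan -4.88 Frad 2.30
```

servo_tool(
  commands=[
    [0,0.3,0,0.27,5],
    [0,0.3,0,0.27,5],
  ],
)

```text
time: 14.48
eef_pos: [0.6162, -0.1577, 0.032]
tool_rot: [0.0, 0.963, -0.27, 0.0]
wrist_force: [4.4, 2.2, 0.9]
gripper_width: 0.14
gripper_force: 20.8
```

```bash
python3 -c "
from h import *
lever()"
```

```text
t 14.48 jig mm [263.4 -68.1] z 32.0 tool y dir deg -112.9 F jig [4.01 2.83] 0.92 w 0.14 q [-0.41  0.43  1.79 -0.    0.92  1.71]
r 65.8 q 83.3 deg  tool q 82.9  Ftan -4.19 Frad 2.56
```

servo_tool(
  commands=[
    [0,0.3,0,0.27,5],
    [0,0.3,0,0.27,5],
  ],
)

```text
time: 14.65
eef_pos: [0.6159, -0.1581, 0.0321]
tool_rot: [0.0, 0.962, -0.274, 0.0]
wrist_force: [4.6, 3.0, -0.1]
gripper_width: 0.136
gripper_force: 20.8
```

servo_tool(
  commands=[
    [0,0.3,0,0.27,5],
    [0,0.3,0,0.27,5],
  ],
)

```text
time: 14.82
eef_pos: [0.6158, -0.1583, 0.0321]
tool_rot: [-0.0, 0.96, -0.279, 0.001]
wrist_force: [5.2, 4.7, 0.3]
gripper_width: 0.143
gripper_force: 20.8
```

servo_tool(
  commands=[
    [0,0,0,0,5],
  ],
)

```text
time: 14.9
eef_pos: [0.6158, -0.1583, 0.0321]
tool_rot: [-0.0, 0.96, -0.279, 0.001]
wrist_force: [5.0, 3.3, -0.1]
gripper_width: 0.139
gripper_force: 20.8
```

servo_tool(
  commands=[
    [0,0.2,0,0,5],
  ],
)

```text
time: 14.98
eef_pos: [0.6157, -0.1584, 0.0321]
tool_rot: [-0.0, 0.96, -0.279, 0.001]
wrist_force: [5.8, 4.9, 1.6]
gripper_width: 0.139
gripper_force: 20.8
```

servo_tool(
  commands=[
    [0,0,0,0,5],
  ],
)

```text
time: 15.07
eef_pos: [0.6157, -0.1584, 0.0321]
tool_rot: [-0.0, 0.96, -0.279, 0.001]
wrist_force: [4.5, 4.4, 0.9]
gripper_width: 0.139
gripper_force: 20.8
```

```bash
python3 -c "
from h import *
lever()"
```

```text
t 15.07 jig mm [263.1 -68.8] z 32.1 tool y dir deg -114.0 F jig [3.77 5.04] 0.92 w 0.139 q [-0.41  0.43  1.79  0.    0.92  1.72]
r 65.8 q 84.1 deg  tool q 84.0  Ftan -6.15 Frad 1.39
```

servo_tool(
  commands=[
    [0,0.2,0,0,5],
  ],
)

```text
time: 15.15
eef_pos: [0.6157, -0.1584, 0.0321]
tool_rot: [-0.0, 0.96, -0.279, 0.001]
wrist_force: [6.3, 4.1, 0.7]
gripper_width: 0.14
gripper_force: 20.8
```

servo_tool(
  commands=[
    [0,0.2,0,0,5],
  ],
)

```text
time: 15.23
eef_pos: [0.6156, -0.1586, 0.0321]
tool_rot: [-0.001, 0.96, -0.279, 0.001]
wrist_force: [5.9, 5.1, 0.3]
gripper_width: 0.144
gripper_force: 20.8
```

servo_tool(
  commands=[
    [0,0,0,0,5],
  ],
)

```text
time: 15.32
eef_pos: [0.6156, -0.1585, 0.0321]
tool_rot: [-0.001, 0.96, -0.279, 0.001]
wrist_force: [5.1, 3.6, 1.8]
gripper_width: 0.141
gripper_force: 20.8
```

servo_tool(
  commands=[
    [0,0,0,0,5],
  ],
)

```text
time: 15.4
eef_pos: [0.6156, -0.1586, 0.0321]
tool_rot: [-0.001, 0.96, -0.279, 0.001]
wrist_force: [5.4, 4.4, -0.1]
gripper_width: 0.141
gripper_force: 20.8
```

servo_tool(
  commands=[
    [0,0.3,0,0,5],
  ],
)

```text
time: 15.48
eef_pos: [0.6156, -0.1587, 0.0321]
tool_rot: [-0.001, 0.96, -0.279, 0.001]
wrist_force: [5.5, 5.4, -0.5]
gripper_width: 0.142
gripper_force: 20.8
```

servo_tool(
  commands=[
    [0,0,0,0,5],
  ],
)

```text
time: 15.57
eef_pos: [0.6155, -0.1587, 0.0321]
tool_rot: [-0.001, 0.96, -0.279, 0.001]
wrist_force: [5.7, 4.9, 0.4]
gripper_width: 0.142
gripper_force: 20.8
```

Nipped: about 2.7 N above the turning drag. Releasing and rising.

servo_tool(
  commands=[
    [0,0,0,0,20],
    [0,0,0,0,32],
    [0,0,0,0,45],
    [0,0,0,0,45],
    [0,0,0,0,45],
  ],
)

```text
time: 15.98
eef_pos: [0.6141, -0.1596, 0.0314]
tool_rot: [0.0, 0.96, -0.279, -0.001]
wrist_force: [1.0, 0.5, 0.3]
gripper_width: 0.525
gripper_force: 0.0
```

servo_tool(
  commands=[
    [0,0,-10,0,45],
    [0,0,-25,0,45],
    [0,0,-35,0,45],
    [0,0,-35,0,45],
    [0,0,-20,0,45],
    [0,0,0,0,45],
    [0,0,0,0,45],
  ],
)

```text
time: 16.57
eef_pos: [0.6158, -0.1598, 0.1596]
tool_rot: [0.0, 0.96, -0.278, 0.002]
wrist_force: [0.5, -0.1, -0.5]
gripper_width: 0.529
gripper_force: 0.0
```

```bash
python3 -c "
from h import *
lever()
a=imaging.grab_frame('scene')[240:300,270:370,::-1]
cv2.imwrite('pics/s7.png',cv2.resize(a,None,fx=8,fy=8,interpolation=cv2.INTER_CUBIC))"
```

```text
t 16.57 jig mm [263.3 -70.2] z 159.6 tool y dir deg -113.9 F jig [0.54 0.02] -0.49 w 0.529 q [-0.41  0.27  1.74 -0.    1.13  1.72]
r 66.6 q 85.0 deg  tool q 83.9  Ftan -0.25 Frad 0.48
```

View pics/s7.png

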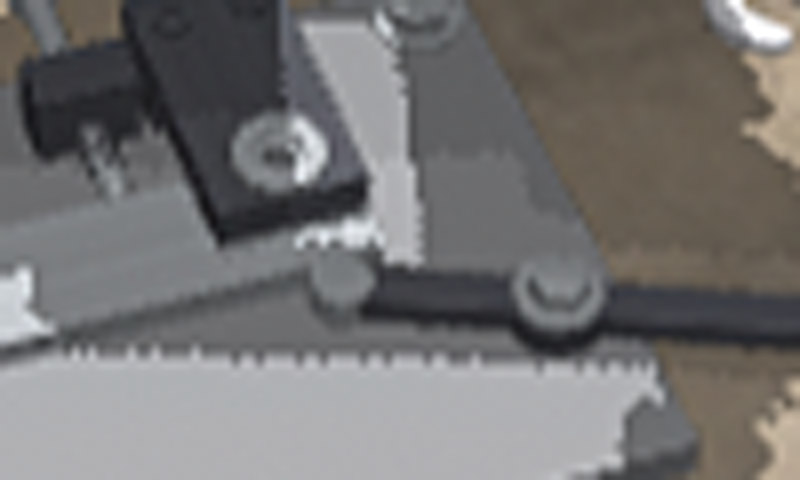

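The nose (342,280) lies against the strap's edge, the screw tip touches the other side, and the gripper is clear of everything.

```bash
python3 -c "
from plant import ctrl
print(ctrl.hand_in())"
```

```text
the job is handed in; nothing more can be done
None
```

I handed the job in at about 16.6 s. The strap was pushed home against the stop screw at about 6.5 N at the fingers, then nipped by the clamp with about 2.7 N above drag at the knob. By your figures that is roughly 5–8 N on the screw. I let go and left the other things untouched; the hand-in gave no verdict.

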